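Load the gauging station and latch its tray

ROBOT

A 7-joint arm with a two-finger parallel gripper is mounted at the origin on the work surface. World frame = base frame: x ahead of the robot, y to its left, z up, the work surface at z = 0. Lengths are in m, angles in rad, forces in N, time in s.
With the tool pointing down it reaches from about 0.425 to 0.875 m from the base axis. Payload 8.4 kg.
Tool frame: the origin (TCP) lies midway between the tips of the shut fingers; the grasp point (between the pads) lies 19 mm behind it; y points along the fingers, x is the direction in which the jaws open and shut, and the axes are right-handed (so a half turn about y gives the same grasp; the last joint's range is limited). The gripper opens to 85 mm and grips with 20 to 120 N. Pads are 22 mm wide; open, the fingers measure 114 mm over their backs; the gripper's body (76 mm by 85 mm) begins 54 mm behind the grasp point. The pads swing forward as they close: fully open they stand 13 mm farther back than shut.
Start: joints at [1.098, 0.333, 0.04, 1.465, -0.013, 1.343, -0.059], TCP at [0.237, -0.605, 0.231] pointing down, gripper open.
Joint ranges: [-2.58, 2.58], [-0.38, 2.09], [-1.3, 1.39], [0.25, 2.4], [-1.5, 4.64], [0.08, 2.09], [-2.65, 2.65]. Speed limits (rad/s): [2.22, 2.22, 2.79, 2.79, 3.14, 3.14, 3.14].

INTERFACE

Orientations are given as a rotation vector (axis times angle).
In Python, from cell import manip gives the robot as it stands. The module is installed in compiled form; this text tells all that it offers.
- The arm moves only by the shell command python3 -m handwheel 'ROWS' [FORCE]. ROWS is JSON, a list of rows, each a list of 7 numbers: the shift along the tool's x, y, z in units of 100 mm (1.0 is 100 mm), then the turn, a rotation vector about the tool's x, y, z in units of 180 degrees (1.0 is 180 degrees), then the gripper's target within -1 to 1 (shut at 1, half-way at 0, fully open at -1). A call has 1 to 5 rows; each row is the pose to reach, as a shift and turn from the pose commanded when the call began, along the tool's axes at that moment, turning the shorter way round; what a row does not reach only later rows make up. A row lasts 1/10 s, in which the tool goes at most 50 mm and 8.59 degrees, less where a joint would pass 70% of its speed; a pose out of reach is approached as far as the arm can. A call with a number of a shift or a turn outside -1 to 1 is refused whole. A call with a gripper value outside its range is refused whole. The fingers move at their own pace and stop on an object; FORCE is the grip in N (left out, the last holds). Time passes only in rows, so rows that repeat a pose let the fingers close. It gives the time, the measured TCP pose, the force and the opening at its end, in the units of the state.
- manip.sense(): the state, without advancing time (a new reading comes with each control period).
- manip.read_camera(name): name is "scene" or "top" or "wrist"; returns (picture, depth): 480x640x3 uint8, red, green, blue; 480x640 float32, m along the optical axis (not along the pixel's ray), 0 where there is no reading.
- manip.calibration(name): a dict with "intrinsics" (3x3 intrinsics, pixels), "R" (3x3) and "t" (3): a world point X has camera coordinates R X + t; the wrist camera has in their place "tool_from_camera" (4x4, takes a point from camera to tool coordinates, whose origin is the TCP and whose axes are the tool frame's). Camera axes: x right, y down, z forward; pixel columns grow to the right and rows downward; lengths in m; the calibration is good to about 2 mm. A picture is of the moment at which its call begins: read the wrist's pose just before it. calibration takes no time and is no camera call.
- manip.finish_job(): hands the job in, once; it reports no verdict.
The state is a dict: "time_s": time; "joint_pos": joint angles; "joint_velocities": joint speeds; "joint_efforts": joint torques, N m; "tool_pos": TCP position; "orientation": TCP orientation; "force": force on the tool from outside, world axes, zero at the start; "wrist_torque": the same for the moment, N m; "width": finger opening in m.
Only numpy, scipy, OpenCV 4.12 (cv2) and the standard library are available. Lean on these libraries where they do the work, as an engineer would, in place of code of your own. Each camera call takes 0.05 s, during which the arm holds its last target.

TASK

Stand the small turned brass cup upright in the round nest of the gauging station's pulled-out tray. Then push the tray in by its front plate until its push-push latch catches, let go, and make sure that it stays in with the cup still standing in the nest. Never press the tray with more than 20 N, and do not knock the vase or the bowl about.

Things in the scene. Friction and masses are not known exactly. Their poses are not given: they have to be found in the camera images.
- station: Fixed green gauging station, base 300 x 130 mm, 12 mm thick; origin on the table under the gauging place, +x = the direction the tray is pushed in, z up. Two grey optical heads (50 x 36 mm, tops 92 mm above the table) at x 0, y +/-79 mm; green latch cover at x 65 to 180, y +/-55 mm, top 56 mm high.
- tray: Aluminium tray sliding along its x axis only (parallel to the station's x): plate 118 x 90 mm, 8 mm thick, with an upright front plate at its -x end, 90 mm wide, 10 mm thick, reaching from 14 to 70 mm above the table, outer face at x -68 mm. The nest ring is on top. Origin on the nest's axis, at the plate's underside, 14 mm above the table.
- tray_slide (a joint): How far the tray is out, m. 0.075: fully out, as at the start; a spring returns it there when not latched. Push-push latch: pushed in past its click point and let go, the tray springs back 5 to 11 mm and stays, at a reading between 0.003 and 0.025 (the latch's place differs from run to run); pushed past the click point a second time and let go, it is released and comes fully out.
- nest (a point): Centre of the nest's floor on the tray (the tray plate's top, 22 mm above the table), z up. The nest is a steel ring 41 mm inside, 50 mm outside, 6 mm high.
- push_face (a point): Middle of the outer face of the tray's front plate, 44 mm above the table, x = push direction. The push takes 2 to 8 N (slow, about 20 mm/s) up to the click point; less than 1 mm beyond it a rubber pad is met, which adds 2.5 N for each further mm. So at 12 to 16 N the latch has been pushed far enough; over 20 N damages it.
- cup: Loose small turned brass cup blank, 58 mm high, 240 to 390 g: foot 36 mm across (with a slight chamfer), widening to a straight cylindrical belly 50 mm across between 25 and 46 mm height, closed flat top 42 mm across. Origin at the centre of its underside, z up. Smallest of the three brass pieces standing together; it has the cylindrical belly.
- vase: Loose brass vase, 92 mm high, 54 mm across with a narrow neck and a flared rim. A bystander. Origin at the centre of its underside.
- bowl: Loose low open brass bowl, 32 mm high, 76 mm across. A bystander. Origin at the centre of its underside.
Not all that is in view belongs to the job. What is shaped like the cup but orange or pink is not meant.

How it is judged:
On the way, in this order (a step that is already met when the one before it is completed fails the run):
1. the cup stands upright in the nest of the tray while the tray is still out, and is let go (horizontal distance between cup and nest below 0.006 m and z of cup in the frame of nest below 0.004 m and angle between cup's own z axis and vertical below 0.1 rad and value of joint tray_slide above 0.05 m and contact force between the fingers and cup below 0.1 N), for 0.2 s.
2. the tray is pushed in (value of joint tray_slide below 0.028 m), for 0.2 s.
At the end, for the whole second after the job is handed in: The tray stays in by itself, latched and at rest (reading below 0.028), with the cup standing upright (within 0.1 rad) on the nest's floor, within 6 mm of the nest's axis; vase and bowl still stand (value of joint tray_slide below 0.028 m and velocity of joint tray_slide between -0.005 and 0.005 m/s and horizontal distance between cup and nest below 0.006 m and z of cup in the frame of nest below 0.004 m and angle between cup's own z axis and vertical below 0.1 rad and linear speed of cup below 0.01 m/s and angle between each of vase, bowl's own z axis and vertical below 0.2 rad); the robot touches nothing.
It fails at once if the tray is pressed or gripped with more than 20 N (contact force between any of the fingers, the arm and tray above 20 N).
It fails at once if the vase is shifted more than 40 mm or tipped (distance of vase from where it was at the start of the episode above 0.04 m or angle between vase's own z axis and vertical above 0.4 rad).
It fails at once if the bowl is shifted more than 40 mm or tipped (distance of bowl from where it was at the start of the episode above 0.04 m or angle between bowl's own z axis and vertical above 0.4 rad).
It also fails if it takes over 64 s, if anything falls off the work surface, if the arm or the gripper's body presses on something with over 40 N, if the wrist force passes 120 N, or if a joint passes its speed limit or range.

## Working session

There is one attempt and no reset: what is moved stays moved. The work goes in short steps, Python scripts to look and compute and a shell command to move; the robot and the scene stay as the last step left them, time stands still between calls to the robot, and variables do not carry over. Pictures are saved under pics/ and viewed, and the job is handed in when it is done.

```bash
mkdir -p pics; ls
cat > h.py <<'E'
import numpy as np, cv2
from cell import manip
def cap(n):
    s=manip.sense(); im,d=manip.read_camera(n); np.savez('pics/%s.npz'%n,im=im,d=d,pos=s['tool_pos'],ori=s['orientation']); return im,d,s
def save(im,f): cv2.imwrite('pics/'+f,cv2.cvtColor(im,cv2.COLOR_RGB2BGR))
E
python3 - <<'E'
from h import *
for n in ['scene','top','wrist']:
    im,d,s=cap(n); save(im,n+'0.png')
    print(n,{k:np.round(v,4).tolist() for k,v in manip.calibration(n).items()})
print(s)
E
```

```text
pics
scene {'intrinsics': [[470.1632, 0.0, 327.216], [0.0, 470.1632, 239.2718], [0.0, 0.0, 1.0]], 'R': [[-0.5132, 0.858, -0.0199], [0.4859, 0.2714, -0.8308], [-0.7074, -0.436, -0.5563]], 't': [0.2963, -0.2219, 1.1402]}
top {'intrinsics': [[470.5322, 0.0, 316.1286], [0.0, 470.5322, 237.3232], [0.0, 0.0, 1.0]], 'R': [[0.0245, -0.9997, -0.0005], [-0.9962, -0.0244, -0.0831], [0.0831, 0.0025, -0.9965]], 't': [-0.0173, 0.5589, 0.6775]}
wrist {'intrinsics': [[415.6537, 0.0, 314.7988], [0.0, 415.6537, 239.6324], [0.0, 0.0, 1.0]], 'tool_from_camera': [[1.0, -0.001, 0.0013, -0.0009], [-0.0016, -0.3081, 0.9514, -0.1413], [-0.0006, -0.9514, -0.3081, 0.0789], [0.0, 0.0, 0.0, 1.0]]}
{'time_s': 0.1, 'joint_pos': array([ 1.09779937,  0.33385547,  0.03985037,  1.46620826, -0.01339784,
        1.34328909, -0.05850842]), 'joint_velocities': array([-0.00025334, -0.00098471,  0.00106285, -0.00131726,  0.00058652,
        0.00021788,  0.00042819]), 'joint_efforts': array([ 4.61041738e-03, -6.60006738e+01,  1.37088776e+00, -4.06471395e+01,
        1.71638222e-02,  8.88417650e-03, -1.81329136e-05]), 'tool_pos': array([ 0.23718371, -0.60472773,  0.23048759]), 'orientation': array([-1.36238431,  0.930551  , -0.92843   ]), 'force': array([ 0.0293563 , -0.07792021, -0.3965678 ]), 'wrist_torque': array([-0.03060704,  0.0360997 , -0.03090592]), 'width': 0.08566229435758858}
```

View pics/scene0.png

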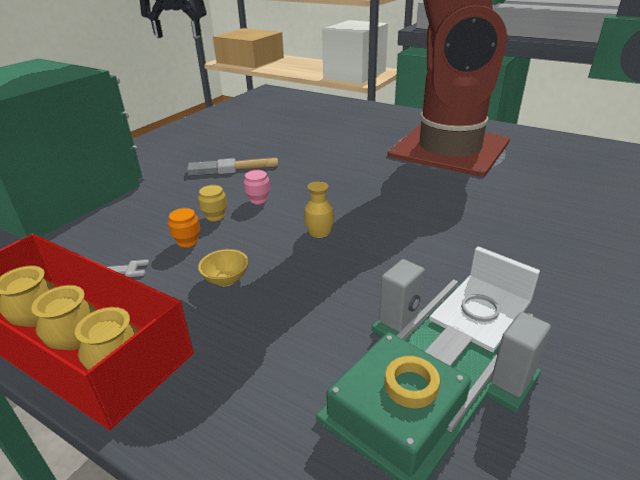

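View pics/top0.png

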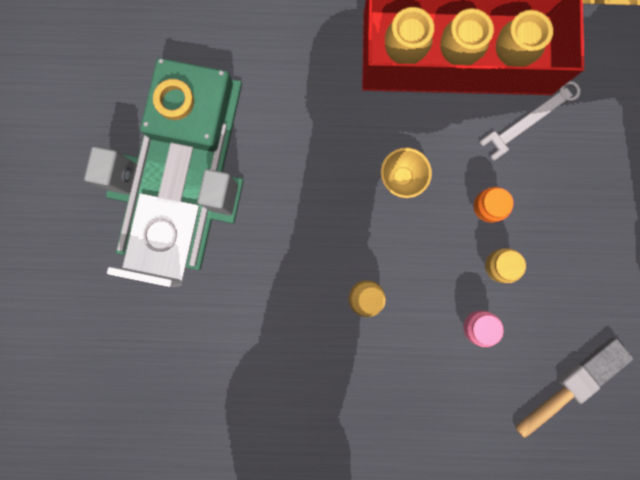

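View pics/wrist0.png

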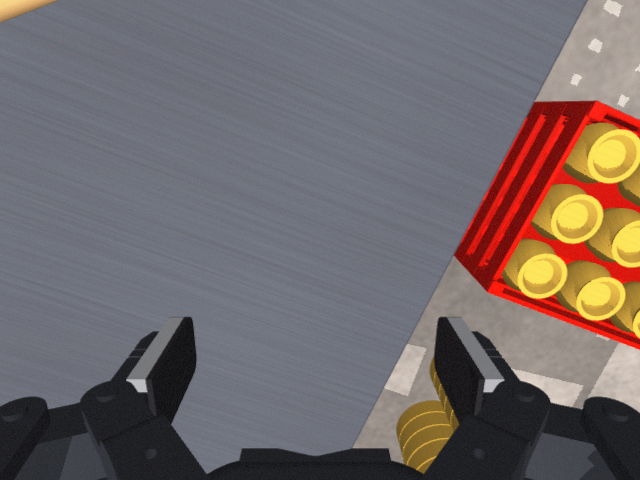

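Run:
```python
import numpy as np
from scipy.spatial.transform import Rotation as R
print(R.from_rotvec([-1.36238431,  0.930551  , -0.92843]).as_matrix().round(3))
```

```text
[[ 0.365 -0.001  0.931]
 [-0.931  0.001  0.365]
 [-0.001 -1.    -0.   ]]
```

The candidates for the cup are: orange, top (494,204); gold, top (507,266), scene (212,203); and pink, top (485,329). The vase is at top (368,299) and the bowl at (406,173). The gold one between orange and pink fits the description because it is brass and smallest, with a cylindrical belly. Next I'll confirm it in a crop and measure.

```bash
cat >> h.py <<'E'
from scipy.spatial.transform import Rotation as Rot
def cloud(n):
    z=np.load('pics/%s.npz'%n); d=z['d']; c=manip.calibration(n); K=c['intrinsics']
    v,u=np.mgrid[0:480,0:640]; P=np.stack([(u-K[0,2])/K[0,0]*d,(v-K[1,2])/K[1,1]*d,d],-1)
    if n=='wrist':
        T=np.array(c['tool_from_camera']); P=P@T[:3,:3].T+T[:3,3]; R=Rot.from_rotvec(z['ori']).as_matrix(); W=P@R.T+z['pos']
    else: W=(P-c['t'])@np.array(c['R'])
    W[d==0]=np.nan
    return z['im'],W
E
python3 - <<'E'
from h import *
s,_=None,None
a=np.load('pics/scene.npz')['im'][150:300,130:350]; b=np.load('pics/top.npz')['im'][140:350,340:560]
o=np.zeros((600,800,3),np.uint8); A=cv2.resize(a,None,fx=1.8,fy=1.8); B=cv2.resize(b,None,fx=1.8,fy=1.8)
o[:A.shape[0],:A.shape[1]]=A; o[:B.shape[0],400:400+B.shape[1]]=B; save(o,'crop.png')
for n in ['top','scene']:
    im,W=cloud(n); hsv=cv2.cvtColor(im,cv2.COLOR_RGB2HSV)
    gold=(hsv[...,0]>17)&(hsv[...,0]<32)&(hsv[...,1]>100)
    nn,lab,st,c=cv2.connectedComponentsWithStats((gold&(W[...,2]>0.005)).astype(np.uint8))
    for i in range(1,nn):
        if st[i,4]<150: continue
        P=W[lab==i]; z=np.nanpercentile(P[:,2],[2,50,95]); T=P[P[:,2]>z[2]-.004]
        print(n,st[i],'z',z.round(4),'topc',((T.max(0)+T.min(0))/2).round(4)[:2],np.ptp(T,axis=0).round(3)[:2],'all',((P.max(0)+P.min(0))/2).round(4)[:2],np.ptp(P,axis=0).round(3))
E
```

```text
top [ 386    8   47   54 1987] z [0.0416 0.0661 0.0758] topc [ 0.8601 -0.1344] [0.059 0.056] all [ 0.8727 -0.1331] [0.096 0.065 0.072]
top [ 442    9   51   55 2072] z [0.0395 0.0659 0.0757] topc [ 0.8603 -0.2197] [0.058 0.058] all [ 0.8733 -0.2166] [0.098 0.065 0.068]
top [ 497   11   56   54 2168] z [0.0366 0.0656 0.0758] topc [ 0.8598 -0.3055] [0.059 0.059] all [ 0.8569 -0.302 ] [0.065 0.066 0.05 ]
top [153  79  41  41 931] z [0.0559 0.0719 0.0743] topc [0.7491 0.2052] [0.055 0.055] all [0.7524 0.2082] [0.063 0.062 0.022]
top [ 381  148   51   50 1883] z [0.0055 0.0183 0.0332] topc [ 0.6584 -0.1351] [0.074 0.075] all [ 0.6584 -0.1351] [0.074 0.075 0.031]
top [ 486  249   40   34 1086] z [0.0309 0.0575 0.06  ] topc [ 0.5232 -0.2783] [0.041 0.042] all [ 0.5235 -0.2762] [0.048 0.046 0.036]
top [ 349  281   37   36 1016] z [0.0348 0.0906 0.0935] topc [ 0.4712 -0.0794] [0.033 0.034] all [ 0.4715 -0.0784] [0.05  0.05  0.065]
scene [235 159  43  10 286] z [0.0057 0.0137 0.0191] topc [ 0.316  -0.3435] [0.063 0.078] all [ 0.3167 -0.3426] [0.065 0.08  0.015]
scene [ 304  182   30   54 1181] z [0.008  0.0505 0.0911] topc [ 0.4728 -0.0795] [0.036 0.033] all [ 0.4774 -0.0766] [0.045 0.05  0.088]
scene [198 185  29  35 778] z [0.0069 0.0439 0.0577] topc [ 0.5257 -0.2776] [0.041 0.041] all [ 0.5281 -0.2749] [0.046 0.047 0.054]
scene [ 199  250   49   36 1290] z [0.0064 0.0215 0.0314] topc [ 0.6601 -0.1348] [0.074 0.075] all [ 0.6601 -0.1348] [0.074 0.075 0.028]
scene [   0  266  138  104 7269] z [0.0251 0.0638 0.0737] topc [ 0.8611 -0.2192] [0.06  0.231] all [ 0.8484 -0.2357] [0.098 0.264 0.067]
scene [ 385  356   55   52 1848] z [0.057  0.0701 0.0718] topc [0.7509 0.2061] [0.056 0.055] all [0.7433 0.2037] [0.071 0.06  0.02 ]
```

View pics/crop.png

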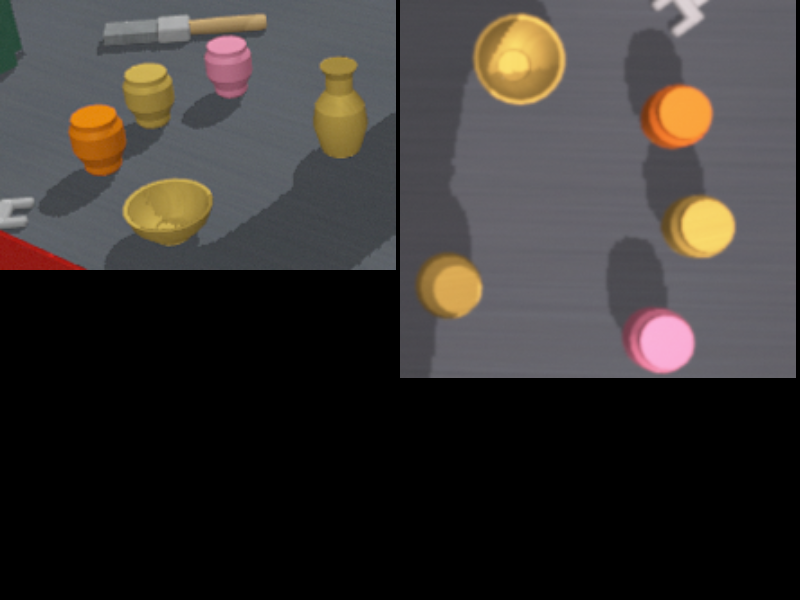

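The crop confirms the gold cup in the middle, with a flat top and a straight belly, at about (0.5245, -0.278), top z 0.058–0.060. The two views agree to about 2 mm. Now the station, and the neighbouring orange and pink pieces.

```bash
python3 - <<'E'
from h import *
for n in ['top','scene']:
    im,W=cloud(n); hsv=cv2.cvtColor(im,cv2.COLOR_RGB2HSV).astype(int); H,S,V=hsv[...,0],hsv[...,1],hsv[...,2]
    for nm,m in [('orange',(H>5)&(H<17)&(S>200)&(V>150)),('pink',(H>150)&(H<175)&(S>60))]:
        k=m&(W[...,2]>.045)&(W[...,0]<.8)&(W[...,0]>.3); P=W[k]; T=P[P[:,2]>np.percentile(P[:,2],95)-.004]
        print(n,nm,((T.max(0)+T.min(0))/2).round(3))
    X=W; reg=(X[...,1]>0.1)&(X[...,1]<0.4)&(X[...,0]>.4)&(X[...,0]<.95)
    # latch cover top
    k=reg&(abs(X[...,2]-.056)<.005)&(H>60)&(H<95)&(S>80)
    r=cv2.minAreaRect((X[k][:,:2]*1000).astype(np.float32)); print(n,'cover',r,np.median(X[k][:,2]))
    k=reg&(abs(X[...,2]-.092)<.005)
    nn,lab,st,c=cv2.connectedComponentsWithStats(k.astype(np.uint8))
    for i in range(1,nn):
        if st[i,4]>80: print(n,'head',cv2.minAreaRect((X[lab==i][:,:2]*1000).astype(np.float32)),np.median(X[lab==i][:,2]))
    k=reg&(abs(X[...,2]-.070)<.004)&(S<60)
    nn,lab,st,c=cv2.connectedComponentsWithStats(k.astype(np.uint8))
    for i in range(1,nn):
        if st[i,4]>60: print(n,'front top',cv2.minAreaRect((X[lab==i][:,:2]*1000).astype(np.float32)),np.median(X[lab==i][:,2]))
E
python3 - <<'E'
from h import *
o=[cv2.resize(np.load('pics/top.npz')['im'][190:290,90:220],(390*1,300)),cv2.resize(np.load('pics/scene.npz')['im'][240:360,400:556],(390,300))]
save(np.vstack(o),'crop2.png')
E
```

```text
top orange [ 0.612 -0.254  0.056]
top pink [ 0.604 -0.297  0.062]
top cover ((750.5116577148438, 193.13958740234375), (109.65052032470703, 114.42475128173828), 79.82186889648438) 0.05663232986711252
top head ((644.5096435546875, 291.9758605957031), (36.04838180541992, 49.84375762939453), 79.07417297363281) 0.09228226099972237
top head ((616.8500366210938, 137.3406982421875), (36.401912689208984, 50.00106430053711), 79.39884185791016) 0.09221452104959099
top front top ((640.4603881835938, 275.9326477050781), (4.384415149688721, 48.263343811035156), 76.43192291259766) 0.07024855308687007
top front top ((495.0933837890625, 239.14840698242188), (89.83810424804688, 10.142353057861328), 79.84651947021484) 0.07006349593589928
scene orange [ 0.615 -0.26   0.056]
scene pink [ 0.435 -0.245  0.057]
scene cover ((752.7280883789062, 194.59860229492188), (109.4390869140625, 115.68279266357422), 80.04793548583984) 0.05483815400453257
scene head ((618.709716796875, 138.4685821533203), (35.68244552612305, 50.48208236694336), 79.0428695678711) 0.09079525367059449
scene head ((646.106689453125, 293.4020690917969), (35.90772247314453, 51.122196197509766), 80.05387115478516) 0.09060777013126486
scene front top ((497.0753173828125, 239.66355895996094), (89.4352035522461, 11.639080047607422), 79.6177978515625) 0.06849906011028609
scene front top ((628.7875366210938, 147.26065063476562), (26.639272689819336, 57.1661262512207), 42.94628143310547) 0.0699385868930921
scene front top ((657.0947875976562, 301.82281494140625), (28.681983947753906, 56.68196487426758), 39.473365783691406) 0.06995569625895857
```

View pics/crop2.png

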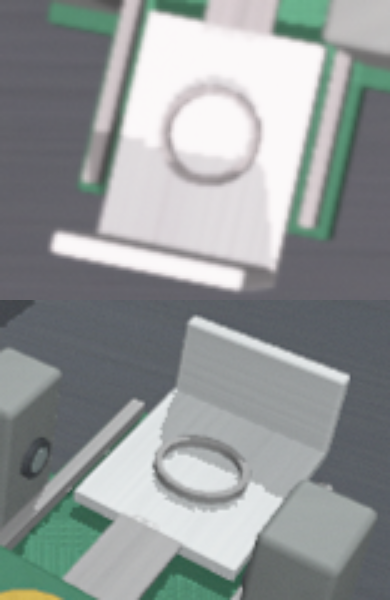

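The station yaw is about -10.1° in both views, with its origin at about (0.6315, 0.2153). I'll add a helper that works out the remaining moves, and fit the nest ring.

```bash
cat >> h.py <<'E'
YAW=np.deg2rad(-10.1)
def Rt(yaw=YAW):
    z=np.array([np.cos(yaw),np.sin(yaw),0]); y=np.array([0,0,-1.]); x=np.cross(y,z); return np.stack([x,y,z],1)
def go(p,yaw=YAW):
    s=manip.sense(); R=Rot.from_rotvec(s['orientation']).as_matrix()
    print('t',round(s['time_s'],2),'at',s['tool_pos'].round(4),'shift units',(R.T@(np.array(p)-s['tool_pos'])*10).round(3),'turn',(Rot.from_matrix(R.T@Rt(yaw)).as_rotvec()/np.pi).round(4),'w',round(s['width'],4),'F',s['force'].round(2))
E
python3 - <<'E'
from h import *
for n in ['top','scene']:
    im,W=cloud(n); S=cv2.cvtColor(im,cv2.COLOR_RGB2HSV)[...,1]
    o=np.array([.6315,.2153]); ex=np.array([np.cos(YAW),np.sin(YAW)]); ey=np.array([-ex[1],ex[0]])
    q=W[...,:2]-o; a=q@ex; b=q@ey
    k=(abs(a+.075)<.035)&(abs(b)<.035)&(W[...,2]>.0255)&(W[...,2]<.031)
    P=W[k]
    # circle fit
    A=np.c_[2*P[:,:2],np.ones(len(P))]; s=np.linalg.lstsq(A,(P[:,:2]**2).sum(1),rcond=None)[0]
    print(n,len(P),s[:2].round(4),'r',np.sqrt(s[2]+s[:2]@s[:2]).round(4),np.median(P[:,2]), 'plate z',np.nanmedian(W[(abs(a+.075)<.015)&(abs(b)<.015)][:,2]))
go([.5245,-.278,.2])
E
```

```text
top 300 [0.5575 0.2276] r 0.0229 0.02808707113144792 plate z 0.022514046881843545
scene 253 [0.5586 0.2288] r 0.0227 0.026611204132254575 plate z 0.020820411424855446
t 0.15 at [ 0.2372 -0.6048  0.2306] shift units [-1.993  0.309  3.868] turn [ 1.000e-04  1.751e-01 -4.000e-04] w 0.0854 F [-0.34 -0.29 -1.16]
```

```bash
python3 -m handwheel '[[-0.1,0,0.4,0,0.045,0,-1],[-0.25,0,0.7,0,0.09,0,-1],[-0.4,0,1,0,0.135,0,-1],[-0.6,0,1,0,0.175,0,-1],[-0.6,0,1,0,0.175,0,-1]]'; python3 -c "
from h import *
go([.5245,-.278,.2])"
```

```text
time_s: 0.65
tool_pos: [0.3092, -0.5105, 0.2313]
orientation: [-1.12, 1.339, -1.337]
force: [0.3, 0.3, 0.8]
width: 0.0853
t 0.65 at [ 0.3092 -0.5105  0.2313] shift units [-2.667  0.315  1.711] turn [ 0.0001 -0.0001 -0.0003] w 0.0853 F [0.29 0.29 0.8 ]
```

```bash
python3 -m handwheel '[[-0.35,0,0.3,0,0,0,-1],[-0.7,0,0.6,0,0,0,-1],[-1,0,0.85,0,0,0,-1],[-1,0,0.85,0,0,0,-1]]'; python3 -m handwheel '[[-0.4,0,0.2,0,0,0,-1],[-0.8,0,0.4,0,0,0,-1],[-1,0.15,0.6,0,0,0,-1],[-1,0.3,0.7,0,0,0,-1]]';  python3 -c "
from h import *
go([.5245,-.278,.2])"
```

```text
time_s: 1.05
tool_pos: [0.4148, -0.4247, 0.2311]
orientation: [-1.123, 1.33, -1.329]
force: [0.9, -0.0, -0.2]
width: 0.0852
time_s: 1.45
tool_pos: [0.4989, -0.3403, 0.2013]
orientation: [-1.122, 1.332, -1.333]
force: [-0.2, -0.0, 0.1]
width: 0.0851
t 1.45 at [ 0.4989 -0.3403  0.2013] shift units [-0.657  0.014  0.147] turn [-0.0006  0.0022 -0.0003] w 0.0851 F [-0.19 -0.    0.13]
```

```bash
python3 -m handwheel '[[-0.35,0,0.15,0,0,0,-1],[-0.66,0.02,0.15,0,0.001,0,-1],[-0.66,0.02,0.15,0,0.001,0,-1],[-0.66,0.02,0.15,0,0.001,0,-1]]';  python3 - <<'E'
from h import *
go([.5245,-.278,.2])
im,d,s=cap('wrist'); save(im,'w1.png')
im,W=cloud('wrist'); hsv=cv2.cvtColor(im,cv2.COLOR_RGB2HSV)
g=(hsv[...,0]>17)&(hsv[...,0]<32)&(hsv[...,1]>100)&(W[...,2]>.02)&(abs(W[...,0]-.5245)<.05)&(abs(W[...,1]+.278)<.05)
P=W[g]; z=np.percentile(P[:,2],90); T=P[abs(P[:,2]-z)<.003]
r=cv2.minEnclosingCircle((T[:,:2]*1000).astype(np.float32)); print('top',z,r)
E
```

```text
time_s: 1.85
tool_pos: [0.522, -0.2817, 0.1988]
orientation: [-1.12, 1.34, -1.339]
force: [0.5, -0.4, 0.0]
width: 0.0858
t 1.85 at [ 0.522  -0.2817  0.1988] shift units [-0.041 -0.012  0.018] turn [ 0.0002 -0.0006  0.0002] w 0.0858 F [ 0.54 -0.35  0.01]
top 0.057351902271760194 ((523.66845703125, -278.5328369140625), 20.9247989654541)
```

View pics/w1.png

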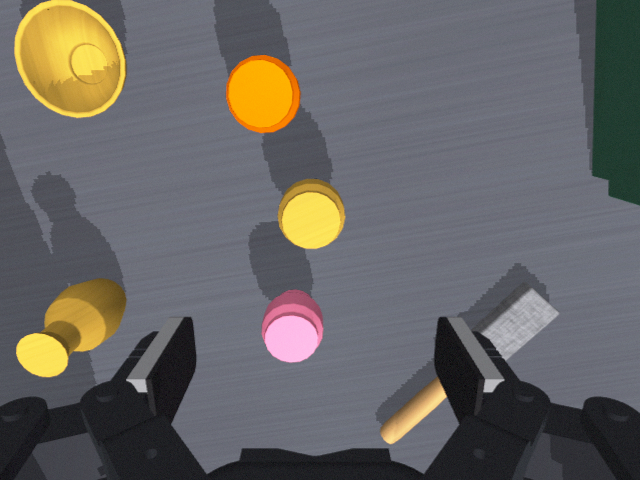

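The picture shows the gold cup at (312,214), centred between the fingers. Orange is ahead at (263,94), pink behind at (292,335), and the vase is on the left. The wrist camera gives (0.5237, -0.2785), top z 0.0574, which agrees with the other views. Descending.

```bash
python3 -m handwheel '[[-0.035,0.3,0.015,0,0,0,-1],[-0.035,0.6,0.015,0,0,0,-1],[-0.035,0.85,0.015,0,0,0,-1],[-0.035,0.85,0.015,0,0,0,-1],[-0.035,0.85,0.015,0,0,0,-1]]';  python3 -c "
from h import *
go([.524,-.2783,.014])"
```

```text
time_s: 2.4
tool_pos: [0.524, -0.279, 0.1147]
orientation: [-1.119, 1.341, -1.341]
force: [0.9, -0.2, 0.1]
width: 0.0854
t 2.4 at [ 0.524  -0.279   0.1147] shift units [-7.000e-03  1.007e+00 -1.000e-03] turn [ 0.0002 -0.0015  0.0001] w 0.0854 F [ 0.93 -0.16  0.09]
```

```bash
python3 -m handwheel '[[-0.007,0.25,0,0,-0.001,0,-1],[-0.007,0.5,0,0,-0.001,0,-1],[-0.007,0.8,0,0,-0.001,0,-1],[-0.007,1,0,0,-0.001,0,-1],[-0.007,1,0,0,-0.001,0,-1]]';  python3 - <<'E'
from h import *
go([.524,-.2783,.014])
im,d,s=cap('wrist'); save(im,'w2.png')
E
```

```text
time_s: 2.9
tool_pos: [0.5238, -0.2772, 0.0134]
orientation: [-1.122, 1.34, -1.337]
force: [-0.1, 0.5, 1.0]
width: 0.0854
t 2.9 at [ 0.5238 -0.2772  0.0134] shift units [ 0.01  -0.006  0.004] turn [ 0.0007 -0.0001 -0.0001] w 0.0854 F [-0.14  0.52  0.98]
```

View pics/w2.png

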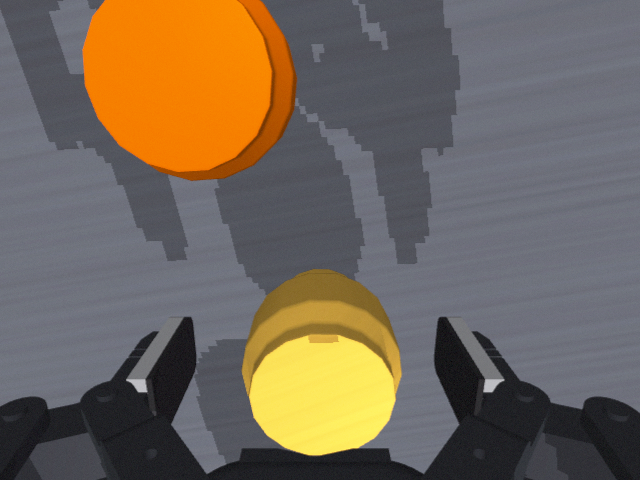

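The cup sits between the pads, with its top at (322,393). Closing with 50 N.

```bash
python3 -m handwheel '[[0.01,0,0,0,0,0,1],[0.01,0,0,0,0,0,1],[0.01,0,0,0,0,0,1],[0.01,0,0,0,0,0,1],[0.01,0,0,0,0,0,1]]' 50; python3 -m handwheel '[[0,0,0,0,0,0,1],[0,0,0,0,0,0,1],[0,-0.1,0,0,0,0,1],[0,-0.3,0,0,0,0,1],[0,-0.3,0,0,0,0,1]]' 50
python3 - <<'E'
from h import *
go([.524,-.2783,.014])
im,d,s=cap('wrist'); save(im,'w3.png')
E
```

```text
time_s: 3.45
tool_pos: [0.5256, -0.2786, 0.0163]
orientation: [-1.12, 1.335, -1.34]
force: [-0.9, 0.2, 7.3]
width: 0.0486
time_s: 3.95
tool_pos: [0.5261, -0.2784, 0.0473]
orientation: [-1.119, 1.334, -1.341]
force: [0.7, -0.8, -2.0]
width: 0.0482
t 3.95 at [ 0.5261 -0.2784  0.0473] shift units [ 0.002  0.332 -0.023] turn [-0.0013  0.0001  0.0004] w 0.0482 F [ 0.7  -0.75 -2.  ]
```

View pics/w3.png

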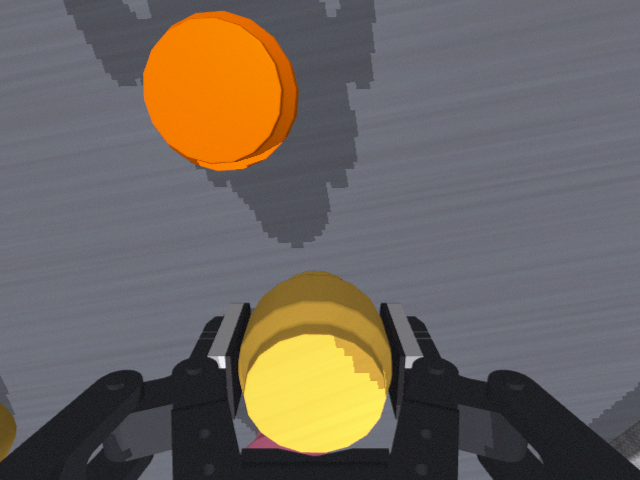

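The cup is lifted between the pads, with its top at (315,393). Before carrying it I'll measure its pose in the tool frame (centre, tilt, underside height), and lift further.

```bash
python3 -m handwheel '[[0,-0.3,0,0,0,0,1],[0,-0.7,0,0,0,0,1],[0,-0.8,0,0,0,0,1],[0,-0.8,0,0,0,0,1]]'
cat >> h.py <<'E'
def cupfit():
    im,d,s=cap('wrist'); im,W=cloud('wrist'); R=Rot.from_rotvec(s['orientation']).as_matrix(); T=(W-s['tool_pos'])@R
    hsv=cv2.cvtColor(im,cv2.COLOR_RGB2HSV); g=(hsv[...,0]>17)&(hsv[...,0]<32)&(hsv[...,1]>100)&(abs(T[...,0])<.035)&(abs(T[...,2])<.04)&(T[...,1]<.01)&(T[...,1]>-.08)
    P=T[g]; top=np.percentile(P[:,1],8); Q=P[P[:,1]<top+.004]
    for _ in range(3):
        c,*_r=np.linalg.lstsq(np.c_[Q[:,0],Q[:,2],np.ones(len(Q))],Q[:,1],rcond=None); e=P[:,1]-P[:,[0,2]]@c[:2]-c[2]; Q=P[abs(e)<.0015]
    cc=cv2.minEnclosingCircle((Q[:,[0,2]]*1000).astype(np.float32))
    print('cup top in tool: circle x,z mm',np.round(cc[0],2),'r',round(cc[1],2),'y',np.median(Q[:,1]).round(4),'slopes',c[:2].round(4),'N',len(Q),'world top',np.median(W[g][abs(e)<.0015],axis=0).round(4),'tool',s['tool_pos'].round(4))
    return im
E
python3 - <<'E'
from h import *
cupfit(); go([.558,.228,.15])
E
```

```text
time_s: 4.4
tool_pos: [0.5253, -0.2781, 0.1254]
orientation: [-1.12, 1.335, -1.34]
force: [0.2, -0.6, -4.0]
width: 0.0483
cup top in tool: circle x,z mm [-0.9  -2.14] r 21.56 y -0.0402 slopes [-0.0055  0.0034] N 13498 world top [ 0.525  -0.2771  0.1656] tool [ 0.5253 -0.2781  0.1254]
t 4.45 at [ 0.5243 -0.2776  0.1236] shift units [-5.037 -0.264 -0.554] turn [0.     0.0001 0.    ] w 0.0483 F [-0.16  0.32 -4.07]
```

```bash
python3 -m handwheel '[[-0.25,-0.1,-0.05,0,0,0,1],[-0.6,-0.25,-0.1,0,0,0,1],[-1,-0.35,-0.1,0,0,0,1],[-1,-0.35,-0.1,0,0,0,1]]'; python3 -m handwheel '[[-0.35,0,-0.05,0,0,0,1],[-0.7,0,-0.1,0,0,0,1],[-1,0,-0.12,0,0,0,1],[-1,0,-0.12,0,0,0,1]]';  python3 -m handwheel '[[-0.35,0,-0.05,0,0,0,1],[-0.7,0,-0.1,0,0,0,1],[-1,0,-0.12,0,0,0,1],[-1,0,-0.12,0,0,0,1]]'; python3 -m handwheel '[[-0.35,0,-0.05,0,0,0,1],[-0.7,0,-0.1,0,0,0,1],[-1,0,-0.12,0,0,0,1],[-1,0,-0.12,0,0,0,1]]';python3 -c "
from h import *
go([.558,.228,.15])"
```

```text
time_s: 4.85
tool_pos: [0.5333, -0.1705, 0.1585]
orientation: [-1.123, 1.334, -1.329]
force: [-0.4, 0.3, -2.8]
width: 0.0484
time_s: 5.25
tool_pos: [0.5372, -0.0714, 0.1571]
orientation: [-1.125, 1.336, -1.329]
force: [0.4, 0.4, -3.7]
width: 0.0482
time_s: 5.65
tool_pos: [0.5427, 0.0284, 0.1574]
orientation: [-1.125, 1.336, -1.33]
force: [0.6, 0.1, -3.5]
width: 0.0482
time_s: 6.05
tool_pos: [0.5482, 0.1284, 0.1576]
orientation: [-1.124, 1.336, -1.331]
force: [-0.9, -0.2, -3.2]
width: 0.0486
t 6.05 at [0.5482 0.1284 0.1576] shift units [-0.998  0.078 -0.072] turn [ 0.0009  0.0019 -0.0005] w 0.0486 F [-0.94 -0.15 -3.24]
```

```bash
python3 -m handwheel '[[0,0,0,0,0.002,0,1],[0,0,0,0,0.002,0,1],[0,0,0,0,0.002,0,1]]'
python3 - <<'E'
from h import *
im=cupfit(); save(im,'w4.png'); im,W=cloud('wrist')
q=W[...,:2]-[.558,.228]; r=np.hypot(q[...,0],q[...,1]); k=(r<.035)&(W[...,2]>.0245)&(W[...,2]<.031)
P=W[k]; A=np.c_[2*P[:,:2],np.ones(len(P))]; s=np.linalg.lstsq(A,(P[:,:2]**2).sum(1),rcond=None)[0]
print(len(P),s[:2].round(4),np.sqrt(s[2]+s[:2]@s[:2]),np.median(P[:,2]),'floor',np.nanmedian(W[r<.012][:,2]))
E
```

```text
time_s: 6.35
tool_pos: [0.5492, 0.1223, 0.1587]
orientation: [-1.117, 1.344, -1.344]
force: [-0.5, -0.2, -1.8]
width: 0.0479
cup top in tool: circle x,z mm [-0.41 -1.93] r 21.56 y -0.0402 slopes [-0.006   0.0036] N 13506 world top [0.5491 0.1232 0.1989] tool [0.5492 0.1223 0.1587]
1277 [0.5566 0.2282] 0.022560018831552897 0.026122222334432538 floor 0.020436287535329792
```

View pics/w4.png

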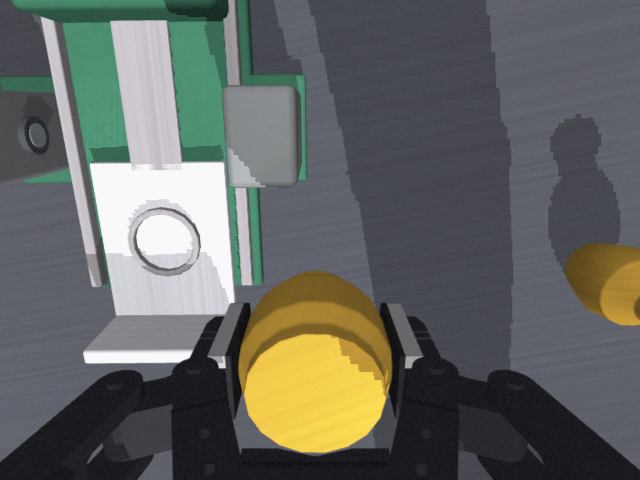

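The ring is seen at (165,241). The wrist camera puts it at (0.5566, 0.2282), within 1.5 mm of the mean of the other views. The cup sits about -1.5 mm along tool z in the grip, so the TCP target is (0.5588, 0.2278).

```bash
python3 -m handwheel '[[-0.35,0,-0.05,0,0,0,1],[-0.7,0.2,-0.09,0,0,0,1],[-1,0.5,-0.09,0,0,0,1],[-1,0.7,-0.09,0,0,0,1],[-1,0.7,-0.09,0,0,0,1]]';python3 -m handwheel '[[0,0,0,0,0,0,1],[0,0,0,0,0,0,1]]';python3 -c "
from h import *
go([.5588,.2278,.075])"
```

```text
time_s: 6.9
tool_pos: [0.5566, 0.2233, 0.0861]
orientation: [-1.123, 1.344, -1.341]
force: [-0.4, -0.1, -4.1]
width: 0.0482
time_s: 7.1
tool_pos: [0.5597, 0.2232, 0.0909]
orientation: [-1.115, 1.342, -1.344]
force: [0.7, 0.4, -2.9]
width: 0.0486
t 7.1 at [0.5597 0.2232 0.0909] shift units [-0.044  0.159 -0.018] turn [-0.0007 -0.0025 -0.0002] w 0.0486 F [ 0.68  0.39 -2.87]
```

```bash
python3 -m handwheel '[[-0.04,0.1,-0.015,0,-0.002,0,1],[-0.04,0.2,-0.015,0,-0.002,0,1],[-0.04,0.25,-0.015,0,-0.002,0,1],[-0.04,0.25,-0.015,0,-0.002,0,1],[-0.04,0.25,-0.015,0,-0.002,0,1]]';python3 -m handwheel '[[0,0,0,0,0,0,1],[0,0,0,0,0,0,1],[0,0,0,0,0,0,1],[0,0,0,0,0,0,1],[0,0,0,0,0,0,1]]';python3 - <<'E'
from h import *
go([.5588,.2278,.04])
im=cupfit(); save(im,'w5.png')
go([.5588,.2278,.04])
cap('scene'); cap('top'); go([.5588,.2278,.04])
a=np.load('pics/scene.npz')['im'][220:340,400:560]; b=np.load('pics/top.npz')['im'][180:300,80:240]
save(np.vstack([cv2.resize(a,(400,300)),cv2.resize(b,(400,300))]),'c5.png')
E
```

```text
time_s: 7.6
tool_pos: [0.5577, 0.2282, 0.0642]
orientation: [-1.121, 1.338, -1.338]
force: [0.8, 0.3, -2.7]
width: 0.0484
time_s: 8.1
tool_pos: [0.5578, 0.2284, 0.0644]
orientation: [-1.121, 1.338, -1.338]
force: [-0.3, -0.2, -3.6]
width: 0.0481
t 8.1 at [0.5578 0.2284 0.0644] shift units [0.004 0.244 0.011] turn [-0.      0.0001 -0.    ] w 0.0481 F [-0.25 -0.17 -3.65]
cup top in tool: circle x,z mm [-0.48 -2.03] r 21.49 y -0.0402 slopes [-0.0062  0.0037] N 13481 world top [0.5576 0.2292 0.1046] tool [0.5578 0.2284 0.0644]
t 8.15 at [0.5578 0.2284 0.0644] shift units [0.004 0.244 0.011] turn [-0.      0.0001 -0.    ] w 0.0484 F [-0.1   0.33 -3.44]
t 8.25 at [0.5578 0.2283 0.0644] shift units [0.004 0.244 0.011] turn [-0.      0.0001 -0.    ] w 0.0485 F [-0.87 -0.78 -2.45]
```

View pics/w5.png

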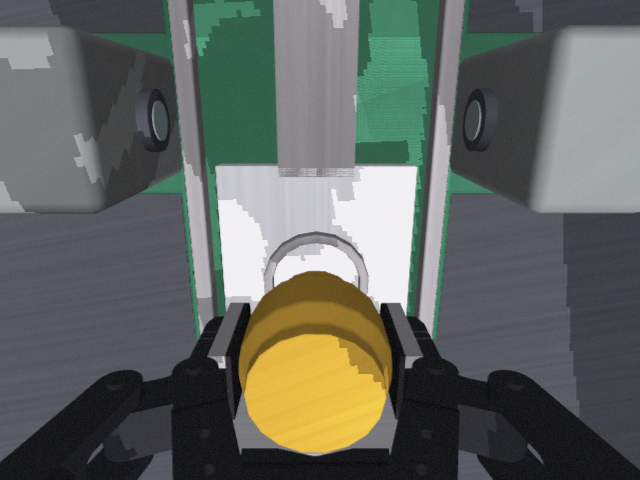

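View pics/c5.png

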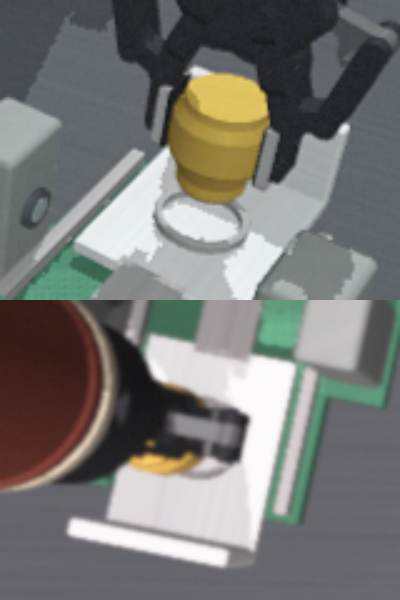

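The cup hangs right above the ring: in the wrist picture the ring's far arc is at (316,240) and the cup at (315,390). I'll compare cup axis and ring axis within each camera.

Run:
```python
from h import *
from scipy.optimize import least_squares
ex=np.array([np.cos(YAW),np.sin(YAW)]); ey=np.array([-ex[1],ex[0]])
for n in ['wrist','scene']:
    im,W=cloud(n); hsv=cv2.cvtColor(im,cv2.COLOR_RGB2HSV)
    q=W[...,:2]-[.558,.228]; r=np.hypot(q[...,0],q[...,1]); k=(r<.035)&(W[...,2]>.024)&(W[...,2]<.031)&(hsv[...,1]<60)
    P=W[k][:,:2]
    f=lambda c: np.clip(np.abs(np.hypot(*(P-c).T)-.02275)-.002,0,None)
    c=least_squares(lambda c:np.hypot(*(P-c).T)-.02275,[.558,.228],loss='soft_l1',f_scale=.001).x
    g=(hsv[...,0]>15)&(hsv[...,0]<32)&(hsv[...,1]>90)&(r<.045)&(W[...,2]>.05)
    Q=W[g]; print(n,len(Q))
    z=np.percentile(Q[:,2],92); T=Q[Q[:,2]>z-.003]; cc=cv2.minEnclosingCircle((T[:,:2]*1e3).astype(np.float32))
    # belly fit: known cylinder radius 25 using points between 14 and 30 mm below top
    B=Q[(Q[:,2]<z-.015)&(Q[:,2]>z-.030)][:,:2]
    b=least_squares(lambda c:np.hypot(*(B-c).T)-.025,[.558,.228],loss='soft_l1',f_scale=.001).x
    print('ring',c.round(4),len(P),'cup top',np.round(cc,1) if 0 else cc,'z',z.round(4),'belly',b.round(4),len(B))
    for m in (np.array(cc[0])/1e3,b): print('   ring-cup along station x,y mm',((c-m)@ex*1e3).round(2),((c-m)@ey*1e3).round(2))
```

```text
wrist 21871
ring [0.5565 0.2288] 1596 cup top ((555.9595336914062, 229.1109161376953), 21.550914764404297) z 0.1052 belly [0.5555 0.2294] 2422
   ring-cup along station x,y mm 0.62 -0.2
   ring-cup along station x,y mm 1.1 -0.44
scene 1624
ring [0.559  0.2289] 251 cup top ((560.23583984375, 231.89759826660156), 24.37401008605957) z 0.1053 belly [0.5569 0.2291] 356
   ring-cup along station x,y mm -0.66 -3.15
   ring-cup along station x,y mm 2.09 0.19
```

Both cameras say about +1 mm along the push direction. I'll correct by that and lower slowly.

```bash
python3 -m handwheel '[[0,0.05,0.011,0,0,0,1],[0,0.1,0.011,0,0,0,1],[0,0.15,0.011,0,0,0,1],[0,0.18,0.011,0,0,0,1],[0,0.18,0.011,0,0,0,1]]';python3 -m handwheel '[[0,0.015,0,0,0,0,1],[0,0.03,0,0,0,0,1],[0,0.045,0,0,0,0,1],[0,0.045,0,0,0,0,1]]';python3 -c "
from h import *
go([.5588,.2278,.0383])"
```

```text
time_s: 8.75
tool_pos: [0.5584, 0.228, 0.0455]
orientation: [-1.122, 1.338, -1.337]
force: [-0.6, -0.3, -3.2]
width: 0.0483
time_s: 9.15
tool_pos: [0.5588, 0.2281, 0.0417]
orientation: [-1.121, 1.338, -1.338]
force: [0.3, 0.0, -3.0]
width: 0.0484
t 9.15 at [0.5588 0.2281 0.0417] shift units [0.003 0.034 0.001] turn [0.0001 0.0001 0.    ] w 0.0484 F [ 0.28  0.05 -3.02]
```

```bash
for i in 1 ; do python3 -m handwheel '[[0,0.01,0,0,0,0,1],[0,0.02,0,0,0,0,1],[0,0.02,0,0,0,0,1]]';done; python3 -m handwheel '[[0,0.01,0,0,0,0,1],[0,0.01,0,0,0,0,1]]'; python3 -c "
from h import *
go([.5588,.2278,.0383])
im=cupfit(); save(im,'w6.png')"
```

```text
time_s: 9.45
tool_pos: [0.5588, 0.2281, 0.0397]
orientation: [-1.121, 1.338, -1.338]
force: [-0.2, -0.0, -3.2]
width: 0.0484
time_s: 9.65
tool_pos: [0.5588, 0.2281, 0.0387]
orientation: [-1.121, 1.338, -1.338]
force: [1.3, -0.7, -3.2]
width: 0.0481
t 9.65 at [0.5588 0.2281 0.0387] shift units [0.003 0.004 0.   ] turn [0.     0.0001 0.    ] w 0.0481 F [ 1.27 -0.73 -3.18]
cup top in tool: circle x,z mm [-0.7  -1.87] r 21.43 y -0.0402 slopes [-0.0055  0.0042] N 13466 world top [0.5586 0.2289 0.0789] tool [0.5588 0.2281 0.0387]
```

View pics/w6.png

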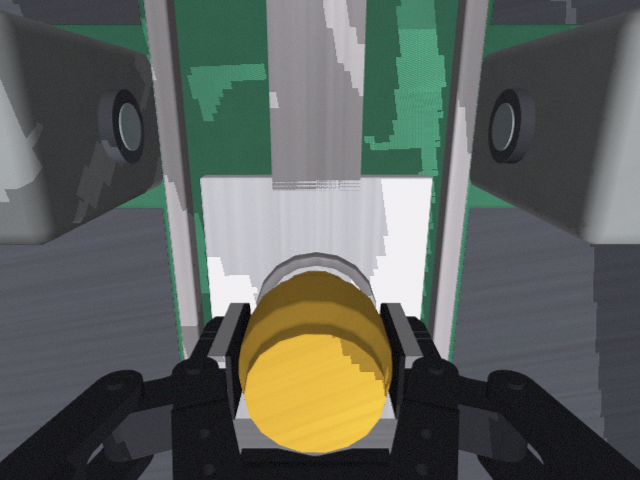

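No contact yet: the force still equals the cup's weight. Continuing in 1 mm steps.

```bash
for i in 1 ; do python3 -m handwheel '[[0,0.005,0,0,0,0,1],[0,0.01,0,0,0,0,1],[0,0.01,0,0,0,0,1]]';done; python3 -m handwheel '[[0,0.01,0,0,0,0,1],[0,0.01,0,0,0,0,1],[0,0.01,0,0,0,0,1]]'
```

```text
time_s: 10.0
tool_pos: [0.5591, 0.2282, 0.0384]
orientation: [-1.12, 1.337, -1.338]
force: [-2.0, -1.4, 4.4]
width: 0.0486
time_s: 10.3
tool_pos: [0.5598, 0.228, 0.0382]
orientation: [-1.119, 1.337, -1.339]
force: [-2.3, -3.0, 12.0]
width: 0.0483
```

Contact came at TCP z 0.0384, which matches the expected seat height of 0.0383. On the rim it would have been about 0.044, so the foot is on the floor. I'll relax the push, then check before opening.

```bash
python3 -m handwheel '[[0,-0.012,0,0,0,0,1],[0,-0.012,0,0,0,0,1],[0,-0.012,0,0,0,0,1]]'
python3 - <<'E'
from h import *
go([.5588,.2278,.0383]); im=cupfit(); save(im,'w7.png')
cap('scene'); save(cv2.resize(np.load('pics/scene.npz')['im'][220:340,400:560],(640,480)),'c7.png')
E
```

```text
time_s: 10.6
tool_pos: [0.5592, 0.2282, 0.0383]
orientation: [-1.12, 1.337, -1.338]
force: [-0.6, -0.5, 3.2]
width: 0.048
t 10.6 at [0.5592 0.2282 0.0383] shift units [ 0.005  0.    -0.003] turn [-0.0002  0.0001 -0.0001] w 0.048 F [-0.57 -0.49  3.19]
cup top in tool: circle x,z mm [-0.8  -2.16] r 21.61 y -0.0402 slopes [-0.0062  0.005 ] N 13507 world top [0.5589 0.229  0.0786] tool [0.5592 0.2282 0.0383]
```

View pics/c7.png

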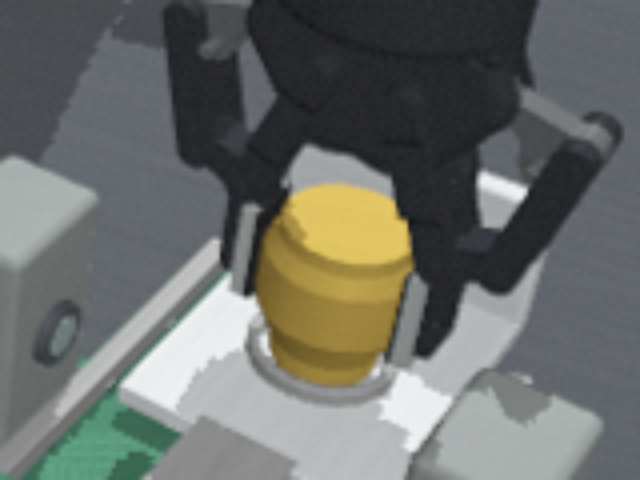

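The foot is inside the ring: at (325,375) the ring runs in front of the foot all round. Opening.

```bash
python3 -m handwheel '[[0,0,0,0,0,0,-1],[0,0,0,0,0,0,-1],[0,0,0,0,0,0,-1],[0,0,0,0,0,0,-1],[0,0,0,0,0,0,-1]]'
python3 - <<'E'
from h import *
go([.5588,.2278,.12]); im=cupfit(); save(im,'w8.png')
cap('scene'); save(cv2.resize(np.load('pics/scene.npz')['im'][220:340,400:560],(640,480)),'c8.png')
E
```

```text
time_s: 11.2
tool_pos: [0.5588, 0.2282, 0.038]
orientation: [-1.121, 1.338, -1.338]
force: [0.1, -0.0, 0.2]
width: 0.0853
t 11.2 at [0.5588 0.2282 0.038 ] shift units [ 0.004 -0.82   0.   ] turn [ 0.0001  0.0001 -0.    ] w 0.0853 F [ 0.06 -0.03  0.16]
cup top in tool: circle x,z mm [-0.51 -1.96] r 21.39 y -0.0406 slopes [-0.0014  0.0007] N 13542 world top [0.5588 0.2288 0.0786] tool [0.5588 0.2282 0.038 ]
```

View pics/c8.png

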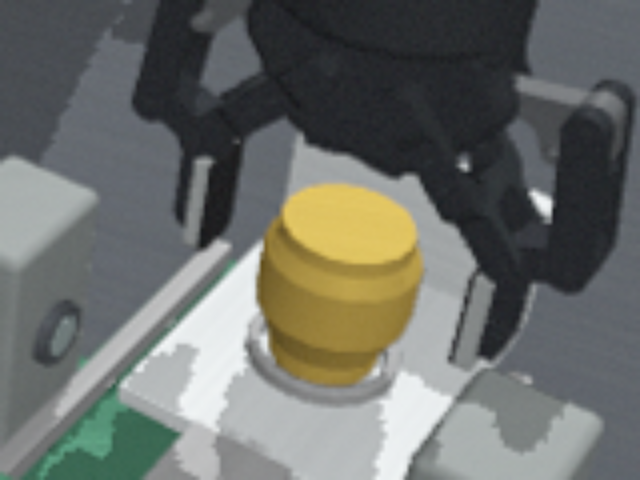

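The cup is standing upright in the ring and the fingers are clear. Next: straight up, back past the front plate, shut the fingers, and come down in front of it.

```bash
python3 -m handwheel '[[0,-0.15,0,0,0,0,-1],[0,-0.45,0,0,0,0,-1],[0,-0.8,0,0,0,0,-1],[0,-1,0,0,0,0,-1],[0,-1,0,0,0,0,-1]]';python3 -m handwheel '[[0,0,-0.3,0,0,0,-1],[0,0,-0.7,0,0,0,-1],[0,0,-1,0,0,0,0],[0,0,-1,0,0,0,1],[0,0,-1,0,0,0,1]]' 20; python3 -m handwheel '[[0,0,0,0,0,0,1],[0,0,0,0,0,0,1],[0,0,0,0,0,0,1]]'
python3 - <<'E'
from h import *
go([.456,.2465,.036]); cap('scene'); cap('top'); im,W=cloud('scene')
save(im,'s9.png')
hsv=cv2.cvtColor(im,cv2.COLOR_RGB2HSV)
im,W=cloud('top'); reg=(abs(W[...,2]-.070)<.004)&(W[...,0]<.54)&(W[...,1]>.15)&(W[...,1]<.33)&(cv2.cvtColor(im,cv2.COLOR_RGB2HSV)[...,1]<60)
print(cv2.minAreaRect((W[reg][:,:2]*1e3).astype(np.float32)))
E
```

```text
time_s: 11.8
tool_pos: [0.5608, 0.2292, 0.1429]
orientation: [-1.114, 1.334, -1.338]
force: [0.1, 0.3, 0.3]
width: 0.0855
time_s: 12.3
tool_pos: [0.4603, 0.2456, 0.1385]
orientation: [-1.121, 1.336, -1.338]
force: [0.7, -0.1, 0.3]
width: 0.044
time_s: 12.6
tool_pos: [0.461, 0.2454, 0.1378]
orientation: [-1.121, 1.339, -1.338]
force: [0.6, -0.1, -0.1]
width: 0.0
t 12.6 at [0.461  0.2454 0.1378] shift units [-0.002  1.018 -0.05 ] turn [ 0.0001 -0.0002 -0.    ] w 0.0 F [ 0.57 -0.07 -0.11]
((495.02801513671875, 239.21978759765625), (90.0882339477539, 10.26579475402832), 79.86583709716797)
```

View pics/s9.png

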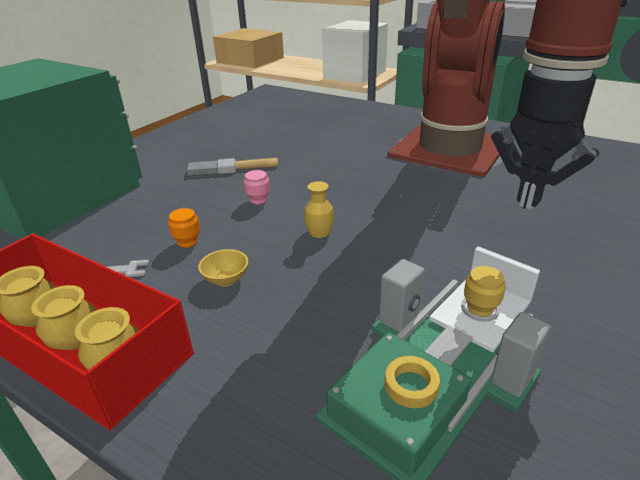

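The cup stands in the nest at (485,290) and the tray is still out. Lowering in front of the plate.

```bash
python3 -m handwheel '[[0,0.3,-0.05,0,0,0,1],[0,0.65,-0.05,0,0,0,1],[0,0.9,-0.05,0,0,0,1],[0,1,-0.05,0,0,0,1],[0,1,-0.05,0,0,0,1]]';python3 -m handwheel '[[0,0,0,0,0,0,1],[0,0,0,0,0,0,1],[0,0,0,0,0,0,1]]'
python3 - <<'E'
from h import *
go([.4907,.2404,.037]); im,d,s=cap('wrist'); save(im,'w10.png'); go([.4907,.2404,.037])
E
```

```text
time_s: 13.2
tool_pos: [0.4548, 0.2462, 0.037]
orientation: [-1.123, 1.339, -1.337]
force: [-0.1, 0.3, 0.7]
width: 0.0001
time_s: 13.5
tool_pos: [0.4563, 0.2469, 0.0392]
orientation: [-1.119, 1.337, -1.338]
force: [-0.2, -0.1, -0.1]
width: -0.0001
t 13.5 at [0.4563 0.2469 0.0392] shift units [0.004 0.023 0.35 ] turn [-0.0005  0.     -0.0004] w -0.0001 F [-0.19 -0.07 -0.07]
t 13.55 at [0.4561 0.2468 0.039 ] shift units [0.003 0.021 0.351] turn [-0.0005  0.     -0.0003] w -0.0002 F [ 0.37  0.36 -0.47]
```

View pics/w10.png

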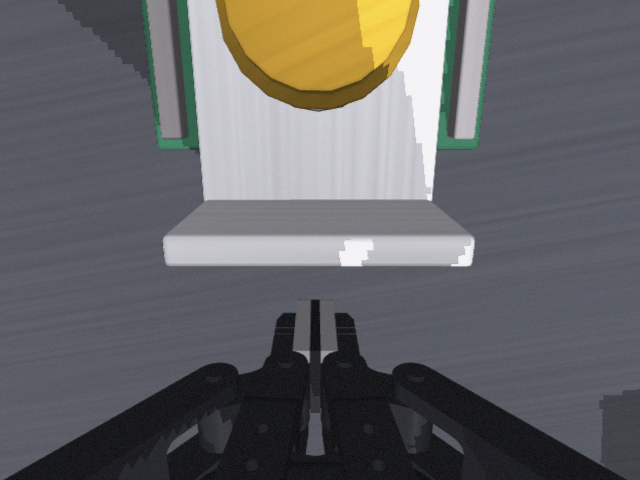

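The plate's outer edge is at row 265 and the fingertips' front at row 300, centred at column 316 (plate 165–473). Going forward 2 cm, then slowly.

```bash
python3 -m handwheel '[[0,0.01,0.07,0,0,0,1],[0,0.01,0.14,0,0,0,1],[0,0.01,0.18,0,0,0,1],[0,0.01,0.18,0,0,0,1]]';for i in 1; do python3 -m handwheel '[[0,0,0.02,0,0,0,1],[0,0,0.04,0,0,0,1],[0,0,0.06,0,0,0,1],[0,0,0.08,0,0,0,1],[0,0,0.1,0,0,0,1]]'; done
```

```text
time_s: 13.95
tool_pos: [0.4741, 0.2431, 0.037]
orientation: [-1.12, 1.338, -1.338]
force: [-0.2, 0.9, -0.1]
width: -0.0004
time_s: 14.45
tool_pos: [0.4827, 0.2417, 0.037]
orientation: [-1.122, 1.338, -1.337]
force: [-3.5, 0.2, 2.8]
width: 0.0001
```

```bash
python3 -m handwheel '[[0,0,0.02,0,0,0,1],[0,0,0.04,0,0,0,1],[0,0,0.06,0,0,0,1],[0,0,0.08,0,0,0,1],[0,0,0.1,0,0,0,1]]'
```

```text
time_s: 14.95
tool_pos: [0.493, 0.2399, 0.037]
orientation: [-1.121, 1.338, -1.337]
force: [-3.5, 0.6, 2.2]
width: -0.0001
```

```bash
python3 -m handwheel '[[0,0,0.02,0,0,0,1],[0,0,0.04,0,0,0,1],[0,0,0.06,0,0,0,1],[0,0,0.08,0,0,0,1],[0,0,0.1,0,0,0,1]]'; python3 -m handwheel '[[0,0,0.02,0,0,0,1],[0,0,0.04,0,0,0,1],[0,0,0.06,0,0,0,1],[0,0,0.08,0,0,0,1],[0,0,0.1,0,0,0,1]]'
```

```text
time_s: 15.45
tool_pos: [0.5028, 0.2382, 0.037]
orientation: [-1.121, 1.338, -1.337]
force: [-5.5, 1.4, 2.6]
width: 0.0003
time_s: 15.95
tool_pos: [0.5127, 0.2364, 0.037]
orientation: [-1.121, 1.338, -1.338]
force: [-5.3, 1.6, 2.1]
width: -0.0
```

Run:
```python
from h import *
im,d,s=cap('wrist'); save(im,'w11.png'); go([.5646,.227,.037])
```

```text
t 16.0 at [0.5131 0.2364 0.037 ] shift units [0.002 0.    0.524] turn [-0.0001  0.     -0.0001] w 0.0 F [-3.19  1.51  1.65]
```

View pics/w11.png

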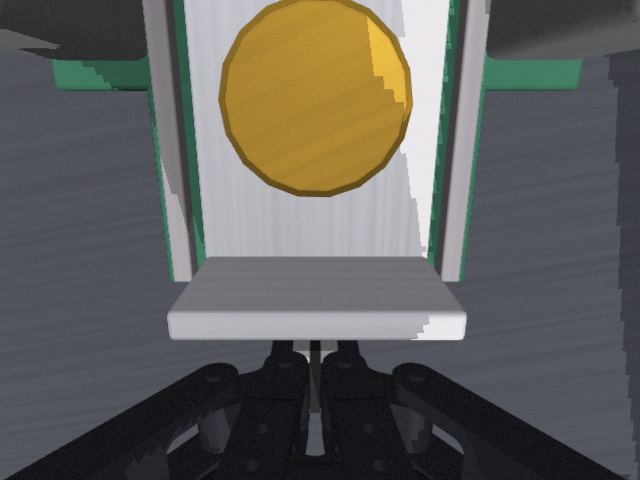

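The plate sits flush with the fingers, and the cup is upright at (316,97). Continuing.

```bash
python3 -m handwheel '[[0,0,0.02,0,0,0,1],[0,0,0.04,0,0,0,1],[0,0,0.06,0,0,0,1],[0,0,0.08,0,0,0,1],[0,0,0.1,0,0,0,1]]'
```

```text
time_s: 16.5
tool_pos: [0.5224, 0.2347, 0.037]
orientation: [-1.121, 1.338, -1.337]
force: [-5.0, 1.0, 2.7]
width: -0.0001
```

```bash
python3 -m handwheel '[[0,0,0.02,0,0,0,1],[0,0,0.04,0,0,0,1],[0,0,0.06,0,0,0,1]]'
```

```text
time_s: 16.8
tool_pos: [0.5281, 0.2337, 0.037]
orientation: [-1.121, 1.338, -1.337]
force: [-5.9, 0.8, 3.1]
width: 0.0
```

```bash
python3 -m handwheel '[[0,0,0.02,0,0,0,1],[0,0,0.04,0,0,0,1],[0,0,0.06,0,0,0,1]]'
```

```text
time_s: 17.1
tool_pos: [0.5339, 0.2326, 0.037]
orientation: [-1.122, 1.338, -1.337]
force: [-6.9, 2.1, 4.0]
width: 0.0
```

```bash
python3 -m handwheel '[[0,0,0.02,0,0,0,1],[0,0,0.04,0,0,0,1]]'
```

```text
time_s: 17.3
tool_pos: [0.5378, 0.232, 0.037]
orientation: [-1.122, 1.338, -1.337]
force: [-6.1, 1.3, 4.0]
width: 0.0003
```

```bash
python3 -m handwheel '[[0,0,0.02,0,0,0,1],[0,0,0.04,0,0,0,1]]'
```

```text
time_s: 17.5
tool_pos: [0.5418, 0.2312, 0.037]
orientation: [-1.122, 1.338, -1.337]
force: [-6.5, 1.3, 2.5]
width: 0.0
```

```bash
python3 -m handwheel '[[0,0,0.02,0,0,0,1],[0,0,0.04,0,0,0,1]]'
```

```text
time_s: 17.7
tool_pos: [0.5457, 0.2306, 0.037]
orientation: [-1.122, 1.338, -1.337]
force: [-6.9, 1.0, 3.3]
width: -0.0
```

```bash
python3 -m handwheel '[[0,0,0.02,0,0,0,1],[0,0,0.03,0,0,0,1]]'
```

```text
time_s: 17.9
tool_pos: [0.5487, 0.23, 0.037]
orientation: [-1.121, 1.338, -1.337]
force: [-6.9, 0.8, 4.8]
width: -0.0002
```

```bash
python3 -m handwheel '[[0,0,0.02,0,0,0,1],[0,0,0.02,0,0,0,1]]'
```

```text
time_s: 18.1
tool_pos: [0.5508, 0.2297, 0.037]
orientation: [-1.121, 1.338, -1.337]
force: [-6.2, 2.2, 3.2]
width: 0.0001
```

```bash
python3 -m handwheel '[[0,0,0.02,0,0,0,1],[0,0,0.02,0,0,0,1]]'
```

```text
time_s: 18.3
tool_pos: [0.552, 0.2294, 0.037]
orientation: [-1.123, 1.339, -1.337]
force: [-9.5, 0.5, 5.7]
width: -0.0003
```

The force is rising, so the pad has been met. Smaller steps from here.

```bash
python3 -m handwheel '[[0,0,0.01,0,0,0,1],[0,0,0.01,0,0,0,1]]'
```

```text
time_s: 18.5
tool_pos: [0.5526, 0.2293, 0.037]
orientation: [-1.123, 1.339, -1.337]
force: [-11.2, 0.2, 6.9]
width: 0.0
```

```bash
python3 -m handwheel '[[0,0,0.005,0,0,0,1],[0,0,0.005,0,0,0,1]]'
```

```text
time_s: 18.7
tool_pos: [0.5528, 0.2293, 0.037]
orientation: [-1.124, 1.339, -1.336]
force: [-12.0, -0.0, 7.5]
width: 0.0003
```

```bash
python3 -m handwheel '[[0,0,0.005,0,0,0,1],[0,0,0.005,0,0,0,1]]'; python3 -c "
from h import *
for i in range(3): print(manip.sense()['force'])"
```

```text
time_s: 18.9
tool_pos: [0.5531, 0.2292, 0.037]
orientation: [-1.124, 1.339, -1.336]
force: [-13.0, 0.5, 8.7]
width: -0.0001
[-12.98646885   0.54434043   8.66894821]
[-12.98646885   0.54434043   8.66894821]
[-12.98646885   0.54434043   8.66894821]
```

13 N along the push direction, |F| 15.6 N, and about 2 mm past the click. Backing off gently.

```bash
python3 -m handwheel '[[0,0,-0.02,0,0,0,1],[0,0,-0.04,0,0,0,1],[0,0,-0.07,0,0,0,1],[0,0,-0.1,0,0,0,1],[0,0,-0.13,0,0,0,1]]'; python3 -m handwheel '[[0,0,-0.03,0,0,0,1],[0,0,-0.06,0,0,0,1],[0,0,-0.1,0,0,0,1],[0,0,-0.15,0,0,0,1],[0,0,-0.2,0,0,0,1]]'
python3 - <<'E'
from h import *
im,d,s=cap('wrist'); save(im,'w12.png'); go([.4907,.2404,.037])
E
```

```text
time_s: 19.4
tool_pos: [0.5427, 0.2309, 0.0372]
orientation: [-1.12, 1.337, -1.338]
force: [0.5, -0.1, 0.1]
width: -0.0002
time_s: 19.9
tool_pos: [0.5221, 0.2347, 0.037]
orientation: [-1.121, 1.338, -1.338]
force: [0.0, 0.4, 0.6]
width: -0.0001
t 19.95 at [0.5212 0.235  0.037 ] shift units [ 0.    0.   -0.31] turn [0.0001 0.0003 0.    ] w 0.0001 F [-0.52 -0.17  0.12]
```

View pics/w12.png

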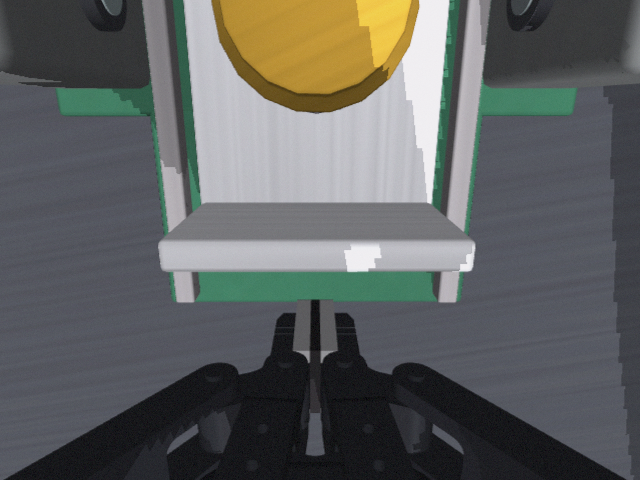

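The tray has stayed in. The plate's edge is at row 270 and the fingers at row 300 are clear of it, with a visible gap. I'll back off and up, wait, and check everything.

```bash
python3 -m handwheel '[[0,0,-0.2,0,0,0,1],[0,-0.1,-0.5,0,0,0,1],[0,-0.4,-0.7,0,0,0,1],[0,-0.7,-0.7,0,0,0,1],[0,-1,-0.7,0,0,0,1]]'; python3 -m handwheel '[[0,0,0,0,0,0,1],[0,0,0,0,0,0,1],[0,0,0,0,0,0,1],[0,0,0,0,0,0,1],[0,0,0,0,0,0,1]]'
python3 - <<'E'
from h import *
from scipy.optimize import least_squares
go([.45,.245,.14])
o=np.array([.6315,.2153]); ex=np.array([np.cos(YAW),np.sin(YAW)]); ey=np.array([-ex[1],ex[0]])
for rep in range(2):
  for n in ['top','scene']:
    cap(n); im,W=cloud(n); hsv=cv2.cvtColor(im,cv2.COLOR_RGB2HSV)
    q=W[...,:2]-o; a=q@ex; b=q@ey
    k=(abs(W[...,2]-.070)<.004)&(a<-.04)&(a>-.15)&(abs(b)<.05)&(hsv[...,1]<60)
    r=cv2.minAreaRect((W[k][:,:2]*1e3).astype(np.float32)); fa=(np.array(r[0])/1e3-o)@ex
    print(n,'plate',r,'tray reading mm',(-(fa+.063)*1e3).round(1))
    nest=o+ex*(fa+.063)
    g=(hsv[...,0]>14)&(hsv[...,0]<32)&(hsv[...,1]>90)&(W[...,2]>.035)&(np.hypot(*(W[...,:2]-nest).transpose(2,0,1))<.035)
    Q=W[g]; z=np.percentile(Q[:,2],92); T=Q[abs(Q[:,2]-z)<.003]; cc=cv2.minEnclosingCircle((T[:,:2]*1e3).astype(np.float32))
    d=np.array(cc[0])/1e3-nest; print('  cup top z',z.round(4),cc,'cup-nest st x,y mm',(d@ex*1e3).round(1),(d@ey*1e3).round(1))
  save(im,'s13.png')
E
```

```text
time_s: 20.45
tool_pos: [0.4526, 0.2471, 0.1382]
orientation: [-1.122, 1.336, -1.337]
force: [1.2, 0.3, 0.7]
width: -0.0002
time_s: 20.95
tool_pos: [0.4531, 0.2466, 0.1361]
orientation: [-1.122, 1.339, -1.337]
force: [-0.1, 0.5, -0.1]
width: -0.0001
t 20.95 at [0.4531 0.2466 0.1361] shift units [ 0.022 -0.039 -0.028] turn [0.0005 0.0001 0.0002] w -0.0001 F [-0.11  0.47 -0.13]
top plate ((560.153564453125, 227.3065185546875), (89.93804168701172, 9.943981170654297), 80.09616088867188) tray reading mm 9.3
  cup top z 0.0818 ((622.9764404296875, 216.4814910888672), 20.999183654785156) cup-nest st x,y mm 0.7 -0.3
scene plate ((561.4086303710938, 228.19711303710938), (89.49054718017578, 12.289006233215332), 80.40544128417969) tray reading mm 8.3
  cup top z 0.0794 ((624.1768798828125, 216.9246826171875), 21.687856674194336) cup-nest st x,y mm 0.8 0.3
top plate ((560.1021728515625, 227.26528930664062), (89.70003509521484, 9.87210464477539), 80.07136535644531) tray reading mm 9.4
  cup top z 0.0818 ((622.536376953125, 216.5377197265625), 21.132614135742188) cup-nest st x,y mm 0.3 -0.4
scene plate ((561.7600708007812, 228.25405883789062), (89.71348571777344, 11.576211929321289), 80.40478515625) tray reading mm 7.9
  cup top z 0.0794 ((624.3817138671875, 216.4924774169922), 21.812837600708008) cup-nest st x,y mm 0.7 -0.1
```

View pics/s13.png

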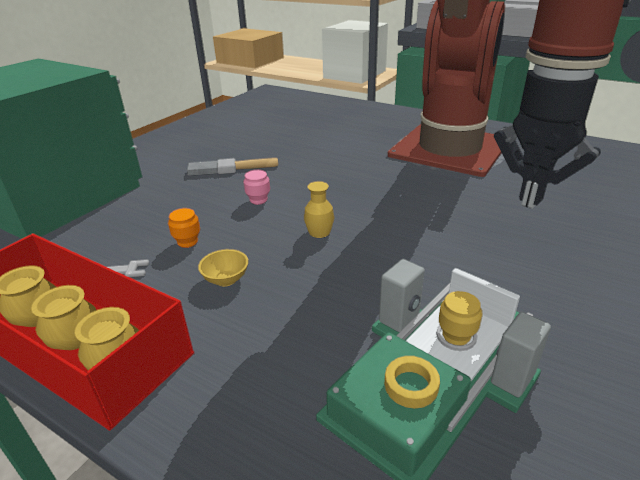

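The tray is latched at a reading of about 9 mm and at rest. The cup stands in the nest at (461,320). The vase at (319,212) and bowl at (224,268) are where they were, and the robot is clear. Handing in.

```bash
python3 -c "
from h import *
print(manip.finish_job())"
```

```text
the job is handed in; nothing more can be done
None
```

The brass cup is standing in the nest, the tray is latched in, and I handed the job in at about 21 s; no verdict is reported back.

- **Cup:** I gripped the gold cup, which stood between the orange and pink ones, by its belly. I lowered it into the nest with the tray still out. It touched down at tool height 0.0384 m, where 0.0383 m was expected, and I let go.
- **Push:** With shut fingers I pushed the front plate slowly to about 13 N along the push direction, then backed off. The total wrist force peaked at 15.6 N in the readings taken, including a vertical part of about 9 N.
- **Last checks, in two views:**
  - The tray reads about 8–9 mm and did not move between two looks.
  - The cup is within about 1 mm of the nest's axis and looks upright. Its top is at 79–82 mm, where 80 mm is expected.
  - The vase and bowl look unmoved, and the robot is clear of everything.
- **Disagreements:** The cameras differed from each other by 1–2.5 mm in absolute position and height. One reading of the cup's top in the scene view was 3 mm off because the gripper partly hid it, so I did not use it. No check failed.

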